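Change over the parts trays by fingertip

ROBOT

A 7-joint arm with a two-finger parallel gripper is mounted at the origin on the work surface; the furniture and walls round the work are solid. World frame = base frame: x ahead of the robot, y to its left, z up, the work surface at z = 0. Lengths are in m, angles in rad, forces in N, time in s.
With the tool pointing down it reaches from about 0.425 to 0.925 m from the base axis. Payload 6.8 kg.
Tool frame: the origin (TCP) lies on the front face of the gripper's body, between the roots of the fingers; the fingertips stand 73 mm ahead of it and the grasp point (between the pads) lies 54 mm ahead of it (env.nose_length is the distance from the TCP to the fingertips, in m); z points along the fingers, y is the line along which they close (so a half turn about z gives the same grasp; the last joint's range is limited). The gripper opens to 85 mm and grips with 20 to 120 N. Pads are 22 mm wide; open, the fingers measure 114 mm over their backs; the gripper's body (76 mm by 85 mm) begins 54 mm behind the grasp point. The pads swing forward as they close: fully open they stand 13 mm farther back than shut.
Start: joints at [1.117, 0.477, 0.022, 1.555, -0.011, 1.109, -0.083], TCP at [0.229, -0.635, 0.304] pointing down, gripper open.
Joint ranges: [-2.96, 2.96], [-0.34, 2.1], [-1.41, 1.46], [0.24, 2.44], [-1.37, 4.51], [0.17, 1.92], [-2.96, 2.96]. Speed limits (rad/s): [2.39, 2.39, 3.14, 3.14, 3.14, 3.14, 3.14].

INTERFACE

Orientations are given as a unit quaternion [w, x, y, z].
In Python, from cell import env, kin, camera, calibration, job gives the robot as it stands. The module is installed in compiled form; this text tells all that it offers. Calls block until the motion is done:
- env.reach(position, orientation): joint-space move of the TCP to a pose.
- env.movel(position, velocity=0.15, rot=None, stop_force=None): straight line of the TCP; rot=None keeps the orientation; velocity is the mean speed in m/s. With stop_force (N) it stops when the force on the tool has changed by that much, and returns True; else False.
- env.goto_joints(angles): joint-space move.
- env.grip(opening, f_grip=None): finger opening in m; f_grip is the grip in N (None keeps the last); returns when the fingers have stopped.
- env.dwell(seconds).
- kin.inverse_kinematics(position, orientation): joint angles nearest the present ones, or None.
- env.get_state(): the state.
- camera(name): name is "side" or "top" or "wrist"; returns (picture, depth): 384x512x3 uint8, blue, green, red; 384x512 float32, m along the optical axis (not along the pixel's ray), 0 where there is no reading.
- calibration(name): a dict with "fx", "fy", "cx", "cy" (pixels), "rvec" (rotation vector, rad) and "tvec" (3), from world to camera coordinates, as OpenCV has them. Camera axes: x right, y down, z forward; pixel columns grow to the right and rows downward; lengths in m; the calibration is good to about 2 mm. A picture is of the moment at which its call begins: read the wrist's pose just before it. calibration takes no time and is no camera call; for the wrist camera it gives the pose at the moment of the call.
A pose or a line that the arm cannot do raises env.PlanningError and nothing moves.
- job.job_done(): hands the job in; it is judged then, once.
The state is a dict: "time": time; "qpos": joint angles; "joint_velocities": joint speeds; "joint_torque": joint torques, N m; "tcp_pos": TCP position; "orientation": TCP orientation; "force": force on the tool from outside, world axes, zero at the start; "torque": the same for the moment, N m; "opening": finger opening in m; "gripper_force": force on a finger pad.
Only numpy, scipy, OpenCV 4.12 (cv2) and the standard library are available. Lean on these libraries where they do the work, as an engineer would, in place of code of your own. Each camera call takes 0.05 s, during which the arm holds its last target. There are 200 camera calls.

TASK

The tray with the two bolts was left standing open, but the relay is wanted now. First push the bolt tray fully home with a fingertip, then hook a fingertip behind the raised yellow lip of the tray that holds the black relay and draw it out all the way to its stop. Do not pinch or lift anything, leave the relay and the bolts in their trays, and leave everything else on the desk where it is.

Things in the scene. Friction and masses are not known exactly. Their poses are not given: they have to be found in the camera images.
- relay_tray (a joint): Grey open-topped slide-out tray (112 long x 92 wide) that holds the black relay. Value = how far it is drawn out (m): 0 = fully home, 0.065 = out at its stop. It slides along its unit's -x axis with about 1.5 N of friction and stays where left. Floor 11 mm above the desk, side and back walls up to 29 mm. The contents lie in its rear compartment (64 x 86 mm).
- bolt_tray (a joint): Grey open-topped slide-out tray (112 long x 92 wide) that holds the two bolts. Value = how far it is drawn out (m): 0 = fully home, 0.065 = out at its stop. It slides along its unit's -x axis with about 1.5 N of friction and stays where left. Floor 11 mm above the desk, side and back walls up to 29 mm. The contents lie in its rear compartment (64 x 86 mm).
- relay_pocket (a point): Centre of the floor (11 mm above the desk) of the empty finger pocket just behind the yellow front of the relay tray; moves with the tray, axes as the unit's. The pocket is 40 mm along the rails x 86 mm wide: yellow front 20 mm to -x of this point, cross wall (top 27 mm above the desk) 20 mm to +x.
- bolt_pocket (a point): Centre of the floor (11 mm above the desk) of the empty finger pocket just behind the yellow front of the bolt tray; moves with the tray, axes as the unit's. The pocket is 40 mm along the rails x 86 mm wide: yellow front 20 mm to -x of this point, cross wall (top 27 mm above the desk) 20 mm to +x.
- relay_hook (a point): Middle of the top edge (56 mm above the desk) of the relay tray's raised yellow front, on its REAR face, where a fingertip hooks; moves with the tray, axes as the unit's (-x draws out). The front is upright, 92 mm wide, 8 mm thick, from 8 to 56 mm above the desk; its outer face lies 8 mm to -x of this point (top bead 3 mm further). Touching both faces at once is pinching.
- bolt_hook (a point): Middle of the top edge (56 mm above the desk) of the bolt tray's raised yellow front, on its REAR face, where a fingertip hooks; moves with the tray, axes as the unit's (-x draws out). The front is upright, 92 mm wide, 8 mm thick, from 8 to 56 mm above the desk; its outer face lies 8 mm to -x of this point (top bead 3 mm further). Touching both faces at once is pinching.
- relay_unit: Fixed low aluminium frame, 112 x 112 x 31 high, of the tray that holds the black relay. Origin: centre of its footprint, on the desk. x along the rails towards the back, z up; the tray comes out along -x, towards the robot. Yaw within 0.2 rad of the world's. Which unit stands left varies; they look alike, only the contents tell them apart.
- bolt_unit: Fixed low aluminium frame, 112 x 112 x 31 high, of the tray that holds the two bolts. Origin: centre of its footprint, on the desk. x along the rails towards the back, z up; the tray comes out along -x, towards the robot. Yaw within 0.2 rad of the world's. Which unit stands left varies; they look alike, only the contents tell them apart.
- black_relay: Loose black cube-shaped relay, 28 x 28 x 24 high, lying in the relay tray behind the cross wall; origin at the centre of its underside. It rides along with the tray.
- bolt_1: Loose steel hex bolt standing on its head in the bolt tray, head 19 across, 37 high; origin at the centre of its underside. It may topple inside the tray, which does no harm.
- bolt_2: A second bolt, the same as bolt_1.
- tape: Blue roll of tape lying flat, 62 across x 19 high; loose bystander on the desk; origin at the centre of its underside. Must stay where it is.
- dongle: Blue and black plug adapter, 43 x 43 x 23; loose bystander on the desk; origin at the centre of its underside. Must stay where it is.
- fob: Black car key fob, 76 x 34 x 13; loose bystander on the desk; origin at the centre of its underside. Must stay where it is.
- spool: Upright spool of solder wire with blue flanges, 58 across x 42 high; loose bystander on the desk; origin at the centre of its underside. Must stay where it is.
- station: Black soldering station, about 138 x 150 x 131 high, fixed, to the left of the trays; origin at the centre of its underside. Do not run into it.

How it is judged:
On the way, in this order (a step that is already met when the one before it is completed fails the run):
1. the bolt tray is pushed fully home (value of joint bolt_tray below 0.005 m), for 0.2 s.
2. a fingertip pulls at the rear face of the relay tray's yellow lip before the tray is out (contact force between the fingers and relay_tray_c5 above 0.5 N and value of joint relay_tray below 0.055 m), for 0.1 s.
3. the relay tray is drawn out to its stop (value of joint relay_tray above 0.06 m), for 0.2 s.
At the end, for the whole second after the job is handed in: The bolt tray is home (within 6 mm), the relay tray is out at its stop (within 6 mm of its 65 mm travel), the relay and both bolts lie inside their own trays and are at rest (value of joint bolt_tray below 0.006 m and value of joint relay_tray above 0.059 m and x of black_relay in the frame of relay_hook between 0.04 and 0.108 m and y of black_relay in the frame of relay_hook between -0.046 and 0.046 m and z of black_relay in the frame of relay_hook below -0.028 m and x of bolt_1 in the frame of bolt_hook between 0.04 and 0.108 m and y of bolt_1 in the frame of bolt_hook between -0.046 and 0.046 m and z of each of bolt_1, bolt_2 in the frame of bolt_hook below -0.028 m and x of bolt_2 in the frame of bolt_hook between 0.04 and 0.108 m and y of bolt_2 in the frame of bolt_hook between -0.046 and 0.046 m and linear speed of each of black_relay, bolt_1, bolt_2 below 0.02 m/s); the robot touches nothing.
It fails at once if the relay or a bolt is lifted up or leaves its tray (not (x of black_relay in the frame of relay_hook between 0.04 and 0.108 m and y of black_relay in the frame of relay_hook between -0.046 and 0.046 m and z of black_relay in the frame of relay_hook below -0.028 m and x of bolt_1 in the frame of bolt_hook between 0.04 and 0.108 m and y of bolt_1 in the frame of bolt_hook between -0.046 and 0.046 m and z of each of bolt_1, bolt_2 in the frame of bolt_hook below -0.028 m and x of bolt_2 in the frame of bolt_hook between 0.04 and 0.108 m and y of bolt_2 in the frame of bolt_hook between -0.046 and 0.046 m)).
It fails at once if a tray's front is pinched between the fingers ((contact force between the fingers and relay_tray_c5 above 0.5 N and contact force between the fingers and relay_tray_c6 above 0.5 N) or (contact force between the fingers and bolt_tray_c5 above 0.5 N and contact force between the fingers and bolt_tray_c6 above 0.5 N)).
It fails at once if a bystander is moved by more than 20 mm (distance of any of tape, dongle, fob, spool from where it was at the start of the episode above 0.02 m).
It also fails if it takes over 42 s, if anything falls off the work surface, if the arm or the gripper's body presses on something with over 40 N, if the wrist force passes 120 N, or if a joint passes its speed limit or range.

## Working session

There is one attempt and no reset: what is moved stays moved. The work goes in short steps, each a Python script; the robot and the scene stay as the last script left them, time stands still between calls to the robot, and variables do not carry over. Pictures are saved under pics/ and viewed, at most 10 in all, crops included, and the job is handed in when it is done.

```bash
mkdir -p pics; cat > h.py <<'E'
import numpy as np, cv2
from cell import env, kin, camera, calibration, job
def cloud(name):
    c=calibration(name); im,d=camera(name)
    R=cv2.Rodrigues(np.array(c['rvec'],float))[0]; t=np.array(c['tvec'],float).ravel()
    v,u=np.mgrid[:384,:512]
    P=np.stack([(u-c['cx'])/c['fx']*d,(v-c['cy'])/c['fy']*d,d],-1)
    return im,d,(P-t)@R
E
python3 - <<'E'
from h import *
im,d,W=cloud('top'); cv2.imwrite('pics/top.png',im); np.savez('top.npz',im=im,d=d,W=W)
im2,d2,W2=cloud('side'); cv2.imwrite('pics/side.png',im2); np.savez('side.npz',im=im2,d=d2,W=W2)
for I,D,X in((im,d,W),(im2,d2,W2)):
    h=cv2.cvtColor(I,cv2.COLOR_BGR2HSV)
    m=cv2.inRange(h,(18,90,80),(38,255,255))
    n,l,s,c=cv2.connectedComponentsWithStats(m)
    for i in range(1,n):
        if s[i,4]>60:
            p=X[(l==i)&(D>0)]; print(s[i],np.round(p.min(0),3),np.round(p.max(0),3),np.round(np.median(p,0),3))
s=env.get_state();print(s['time'],s['orientation'],s['opening'],s['force'])
E
```

```text
[  161   124   351   235 24885] [ 0.094 -0.643 -0.211] [0.693 0.223 0.234] [ 0.416 -0.025  0.   ]
[366 192  10  11  77] [ 0.46  -0.305 -0.005] [ 0.485 -0.282  0.006] [ 0.473 -0.293  0.   ]
[  63  231  120  153 4255] [ 0.025  0.171 -0.074] [0.398 0.48  0.136] [0.151 0.295 0.   ]
[  279   266   230   118 13542] [-0.21  -1.035 -0.761] [ 0.301 -0.06   0.033] [ 0.138 -0.376  0.001]
[189 356  21  28 269] [ 0.033  0.107 -0.006] [0.098 0.155 0.006] [0.055 0.131 0.   ]
[358 368  12  16  76] [ 0.026 -0.276 -0.005] [ 0.062 -0.248  0.005] [ 0.044 -0.26   0.001]
[   0    9  138   22 1352] [0.105 0.269 0.369] [0.386 0.414 0.396] [0.245 0.344 0.393]
[387  43  28  25 367] [ 0.171 -0.546  0.36 ] [ 0.69  -0.116  0.566] [ 0.576 -0.226  0.412]
[439  77  14  12  86] [ 0.543 -0.343  0.36 ] [ 0.654 -0.254  0.412] [ 0.548 -0.329  0.407]
[311  79  11  12  65] [0.651 0.026 0.25 ] [0.673 0.045 0.273] [0.665 0.033 0.264]
[236 166  17  36 259] [ 0.478  0.026 -0.   ] [0.546 0.193 0.058] [0.486 0.06  0.045]
[269 217  24  47 448] [ 0.436 -0.184 -0.001] [ 0.503 -0.036  0.059] [ 0.445 -0.147  0.044]
[139 235  71  23 548] [ 0.198 -0.035 -0.002] [0.341 0.019 0.004] [ 0.259 -0.007  0.001]
[113 239  36  11 131] [ 0.157  0.038 -0.002] [0.225 0.071 0.004] [0.187 0.052 0.001]
[200 245  40   9 156] [ 0.313 -0.082 -0.001] [ 0.385 -0.037  0.004] [ 0.346 -0.066  0.001]
[ 101  300  112   76 3414] [ 0.084 -0.262 -0.003] [ 0.226 -0.064  0.004] [ 0.14 -0.16  0.  ]
[157 360  92  24 898] [ 0.131 -0.326 -0.003] [ 0.256 -0.257  0.003] [ 0.199 -0.29   0.   ]
[  0 362  19   6  78] [-0.071 -0.115 -0.002] [-0.047 -0.093  0.002] [-0.06  -0.104  0.   ]
0.1 [-7.99653200e-04  9.85088690e-01  1.72045342e-01 -1.83713501e-04] 0.08518709594696178 [-0.09952492  0.45485089  0.08793399]
```

View pics/top.png

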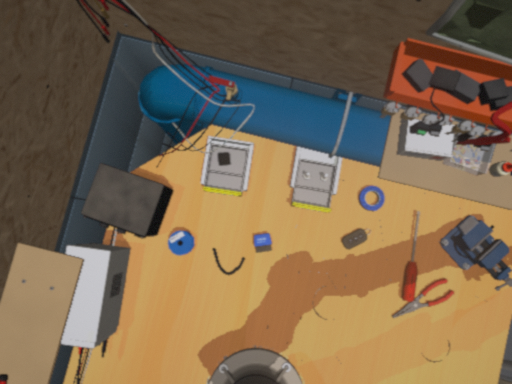

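View pics/side.png

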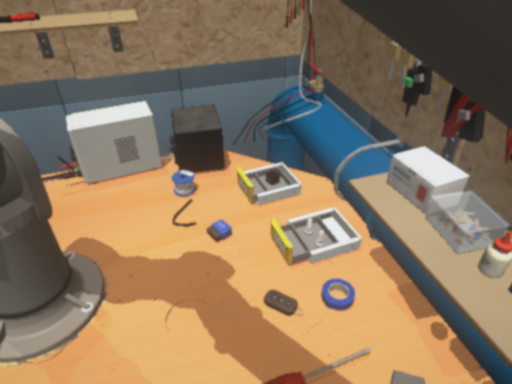

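The top view shows the relay tray at left (yellow front about (222,191), relay (224,158)). The bolt tray is at right (front about (311,208), bolts (307,175) and (321,174)) and stands open. The dongle is at (262,242), the fob at (354,238) and the tape at (371,197). The side view agrees. Next I'll measure the fronts and frames.

```bash
python3 - <<'E'
import numpy as np,cv2
T={k:np.load(k+'.npz') for k in('top','side')}
for nm,lo,hi in(('relay',0.0,0.22),('bolt',-0.22,-0.01)):
    for k in T:
        im,d,W=(T[k][x] for x in('im','d','W'))
        h=cv2.cvtColor(im,cv2.COLOR_BGR2HSV)
        yel=cv2.inRange(h,(22,170,80),(36,255,255))>0
        reg=(d>0)&(W[...,1]>lo)&(W[...,1]<hi)&(W[...,0]>.4)&(W[...,0]<.7)
        for lab,m in(('yel',yel&reg&(W[...,2]>.047)&(W[...,2]<.063)),('rim31',~yel&reg&(W[...,2]>.026)&(W[...,2]<.036))):
            p=W[m]
            if lab=='rim31' :
                n,l,s,c=cv2.connectedComponentsWithStats(m.astype(np.uint8)); 
                p=W[l==1+np.argmax(s[1:,4])]
            if len(p)<5: print(nm,k,lab,len(p)); continue
            (c,sz,a)=cv2.minAreaRect(p[:,:2].astype(np.float32)*1000)
            print(nm,k,lab,len(p),np.round(c,1),np.round(sz,1),round(a,1),'med',np.round(np.median(p,0),4),'z95',np.percentile(p[:,2],[5,95]).round(4))
            if lab=='yel':
                l=cv2.fitLine(p[:,:2].astype(np.float32),cv2.DIST_HUBER,0,.001,.001).ravel(); print('  yaw from line',np.arctan2(-l[0]*np.sign(l[1]),abs(l[1])).round(3))
im=T['top']['im'];cv2.imwrite('pics/crop.png',cv2.resize(im[125:225,190:350],None,fx=5,fy=5,interpolation=cv2.INTER_CUBIC))
E
```

```text
relay top yel 130 [487.5  70.5] [88.   8.8] 81.1 med [0.4877 0.0703 0.0557] z95 [0.0524 0.059 ]
  yaw from line -0.159
relay top rim31 331 [570.   23.8] [147.4  72.9] 26.6 med [0.5711 0.0153 0.0299] z95 [0.0268 0.0336]
relay side yel 58 [485.8  67.6] [81.3  6.9] 81.3 med [0.4865 0.0671 0.0562] z95 [0.0537 0.058 ]
  yaw from line -0.167
relay side rim31 544 [550.   61.5] [115.6 133.8] 81.1 med [0.5565 0.047  0.0301] z95 [0.0266 0.0336]
bolt top yel 105 [ 446.7 -138.4] [89.7  7.3] 78.8 med [ 0.4471 -0.1385  0.0561] z95 [0.0533 0.0594]
  yaw from line -0.19
bolt top rim31 219 [ 530.7 -196.3] [101.2  70.1] 27.4 med [ 0.5253 -0.2014  0.0294] z95 [0.0268 0.0331]
bolt side yel 110 [ 445.7 -140.3] [85.7  7.9] 79.2 med [ 0.4448 -0.1438  0.0559] z95 [0.0541 0.0576]
  yaw from line -0.19
bolt side rim31 777 [ 527.9 -152.4] [114.2 159.2] 79.1 med [ 0.5442 -0.179   0.0298] z95 [0.0265 0.0326]
```

View pics/crop.png

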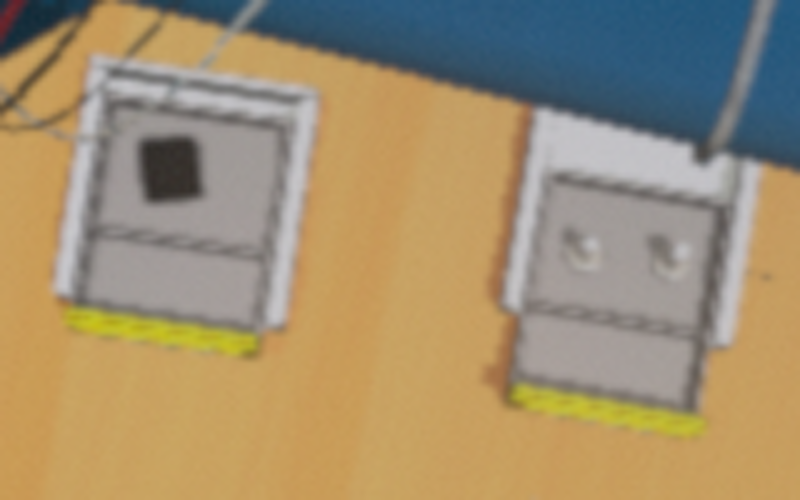

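Fronts found: top edge at z≈0.056 and 88–90 mm wide, as they should be. Relay yaw is −0.158 and bolt yaw −0.19. I'll push the bolt tray with the fingers closed.

```bash
cat >> h.py <<'E'
def quat(y): return [0,np.cos(y/2),np.sin(y/2),0]
def ax(y): return np.array([np.cos(y),np.sin(y),0])
N=env.nose_length
def tip(p,z): return np.array([p[0],p[1],z+N])
E
python3 - <<'E'
from h import *
y=-0.19; u=ax(y); hook=np.array([0.4465,-0.139,0])+0.005*u
env.grip(0.0,20)
s0=hook-0.040*u
env.reach(tip(s0,0.15),quat(y))
env.movel(tip(s0,0.033),0.12)
st=env.get_state();print(N,st['time'],st['tcp_pos'],st['opening'],st['force'])
r=env.movel(tip(s0+0.11*u,0.033),0.04,stop_force=8)
st=env.get_state();p=st['tcp_pos'];print(r,st['time'],p,st['force'],'along',(np.array(p)-tip(s0,.033))@u)
env.dwell(0.3)
im,d,W=cloud('side');cv2.imwrite('pics/s2.png',im)
E
```

```text
0.0726 3.9417 [ 0.41252001 -0.13250983  0.10607206] -0.00011897527171763946 [ 0.20936533  0.11393969 -0.65837508]
True 5.5583 [ 0.47614682 -0.14476714  0.10497495] [-0.09601701  1.07893406 -0.1772719 ] along 0.06520248167080399
```

View pics/s2.png

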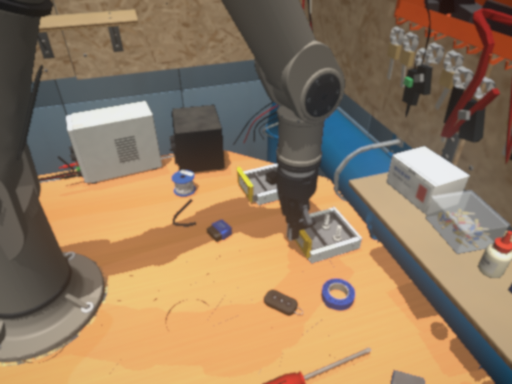

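The side view shows the bolt tray's front now close against its frame, at about (303,243). I'll press once more to confirm the stop, then back off and measure.

```bash
python3 - <<'E'
from h import *
y=-0.19; u=ax(y)
p=np.array(env.get_state()['tcp_pos'])
r=env.movel(p+0.05*u,0.03,stop_force=12)
st=env.get_state();q=np.array(st['tcp_pos']);print(r,(q-p)@u,st['force'])
env.movel(q-0.03*u,0.1)
b=np.array(env.get_state()['tcp_pos']);env.movel([b[0],b[1],0.25],0.2)
yr=-0.158; hr=np.array([0.487,0.0695,0])+0.005*ax(yr)
env.reach(tip(hr+0.02*ax(yr),0.18),quat(yr))
st=env.get_state();print(st['time'],st['tcp_pos'],st['force'])
im,d,W=cloud('side');cv2.imwrite('pics/s3.png',cv2.resize(im[140:290,160:400],None,fx=3,fy=3))
h=cv2.cvtColor(im,cv2.COLOR_BGR2HSV);Y=(cv2.inRange(h,(22,170,80),(36,255,255))>0)&(d>0)&(W[...,2]>.047)&(W[...,2]<.063)&(W[...,0]>.4)
for lo,hi in((0,.22),(-.25,-.01)):
    P=W[Y&(W[...,1]>lo)&(W[...,1]<hi)];print(len(P),cv2.minAreaRect(P[:,:2].astype(np.float32)*1000) if len(P)>4 else 0)
E
```

```text
True 0.001574967129633499 [-0.39773521  0.71092186  0.46960597]
8.6 [0.5112735  0.06381829 0.25170994] [ 0.01357798 -0.25107204  0.12927343]
70 ((485.7561340332031, 65.69439697265625), (76.15673828125, 8.309858322143555), 82.5234146118164)
112 ((486.61358642578125, -147.81991577148438), (85.53605651855469, 9.02154541015625), 78.36534881591797)
```

View pics/s3.png

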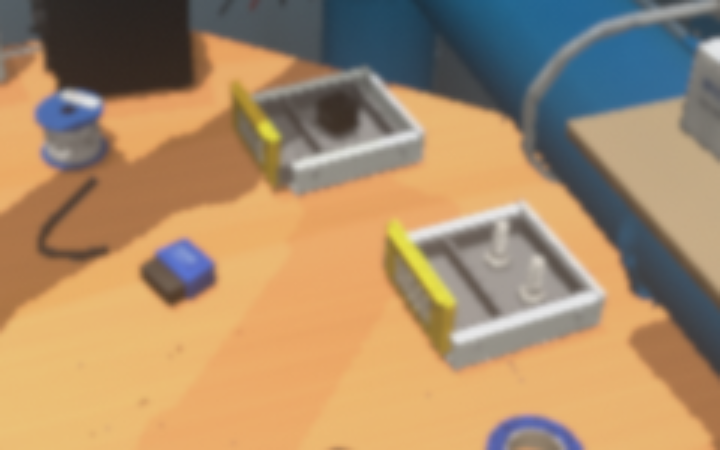

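In the crop the bolt tray is flush with its frame: front about (420,288), both bolts upright at (498,245) and (533,278). It moved 41 mm and reached a hard stop. The relay tray's front, about (256,135), stands slightly out. Next I'll hook and draw.

```bash
python3 - <<'E'
from h import *
y=-0.158; u=ax(y); hr=np.array([0.4868,0.0695,0])+0.005*u
s=tip(hr+0.02*u,0.033)
r=env.movel(s,0.08,stop_force=6);print('down',r)
if not r:
    r=env.movel(s-0.10*u,0.04,stop_force=10)
    st=env.get_state();q=np.array(st['tcp_pos']);print(r,st['time'],(s-q)@u,st['force'])
    r=env.movel(q-0.02*u,0.03,stop_force=12);k=np.array(env.get_state()['tcp_pos']);print(r,(q-k)@u)
    env.dwell(.3)
    k=np.array(env.get_state()['tcp_pos']);env.movel(k+0.01*u,0.06)
    b=k+0.01*u; env.movel([b[0],b[1],0.27],0.2)
    env.dwell(.3);st=env.get_state();print(st['time'],st['force'])
    im,d,W=cloud('side');cv2.imwrite('pics/s4.png',cv2.resize(im[140:320,160:400],None,fx=3,fy=3))
    h=cv2.cvtColor(im,cv2.COLOR_BGR2HSV);Y=(cv2.inRange(h,(22,170,80),(36,255,255))>0)&(d>0)&(W[...,2]>.047)&(W[...,2]<.063)&(W[...,0]>.38)
    for lo,hi in((0,.22),(-.25,-.01)):
        P=W[Y&(W[...,1]>lo)&(W[...,1]<hi)];print(len(P),cv2.minAreaRect(P[:,:2].astype(np.float32)*1000) if len(P)>4 else 0)
E
```

```text
down False
True 12.1333 0.06000906779297609 [ 1.32049406 -1.26729181  1.00467686]
True 0.00016074659724536248
14.3 [ 0.2633052  -0.85116522  0.83368994]
71 ((433.1387023925781, 74.67062377929688), (80.5396499633789, 7.52252197265625), 81.36294555664062)
96 ((486.6650390625, -149.03289794921875), (83.32014465332031, 7.64598274230957), 79.07698822021484)
```

View pics/s4.png

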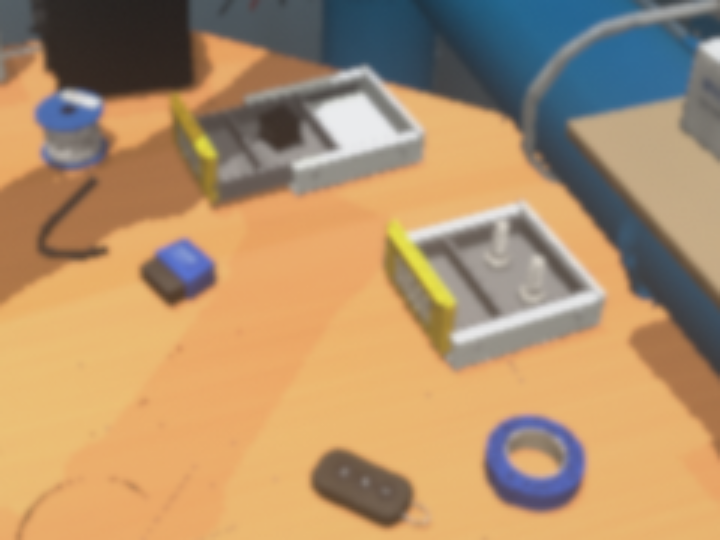

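The relay tray is well out: front about (195,150), relay inside at (280,128). The bystanders and bolts are unmoved. I'll check the extension by comparing front-to-rear-edge length between the two units, since the bolt tray is home.

```bash
python3 - <<'E'
from h import *
L=[]
for k in('side','top'):
  im,d,W=cloud(k)
  h=cv2.cvtColor(im,cv2.COLOR_BGR2HSV);Y=(cv2.inRange(h,(22,170,80),(36,255,255))>0)
  for nm,y,c in(('relay',-.156,(.4331,.0747)),('bolt',-.19,(.4866,-.149))):
    u=ax(y)[:2];v=np.array([-u[1],u[0]]);R=W[...,:2]-np.array(c);a=R@u;b=R@v;z=W[...,2]
    f=(d>0)&Y&(abs(b)<.035)&(z>.047)&(z<.063)&(abs(a)<.03)
    m=(d>0)&(abs(b)<.03)&(z>.026)&(z<.036)&(a>.08)&(a<.2)&(h[...,1]<60)
    print(k,nm,f.sum(),m.sum(),np.median(a[f]) if f.any() else 0,np.percentile(a[m],[50,90,97]) if m.any() else 0)
E
```

```text
side relay 55 78 0.00014096923463108687 [0.17971065 0.18323796 0.18398216]
side bolt 74 119 -0.0008170469228170555 [0.11471881 0.11817803 0.11918148]
top relay 0 70 0 [0.18060367 0.18361766 0.18425072]
top bolt 83 2 0.0007671988033231435 [0.08124998 0.08220462 0.08237168]
```

The front-to-rear lengths differ by 64–65 mm, so the relay tray is at its stop and the bolt tray is home.

```bash
python3 -c "
from h import *
print(job.job_done())"
```

```text
the job is handed in; nothing more can be done
None
```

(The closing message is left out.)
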